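# Sweep the clothes pegs into the peg tray

### The arm

A 6-joint arm with a two-finger parallel gripper is mounted at the origin on the work surface. World frame = base frame: x ahead of the robot, y to its left, z up, the work surface at z = 0. Lengths are in m, angles in rad, forces in N, time in s.
With the tool pointing down it reaches from about 0.35 to 0.975 m from the base axis. Payload 4.9 kg.
Tool frame: the origin (TCP) lies midway between the tips of the shut fingers; the grasp point (between the pads) lies 19 mm behind it; z points along the fingers, y is the line along which they close (so a half turn about z gives the same grasp; the last joint's range is limited). The gripper opens to 85 mm and grips with 20 to 120 N. Pads are 22 mm wide; open, the fingers measure 114 mm over their backs; the gripper's body (76 mm by 85 mm) begins 54 mm behind the grasp point. The pads swing forward as they close: fully open they stand 13 mm farther back than shut.
Start: joints at [1.21, 0.053, 1.613, -0, 1.476, -0.119], TCP at [0.15, 0.607, 0.231] pointing down, gripper open.
Joint ranges: [-3.01, 3.01], [-1.01, 2.22], [0.06, 2.58], [-1.02, 4.17], [0.09, 2.62], [-3.14, 3.14]. Speed limits (rad/s): [2.57, 2.57, 3.14, 3.14, 3.14, 3.14].

### API

Orientations are given as a unit quaternion [w, x, y, z].
In Python, from plant import state, grab_frame, job_done, cut_out, place_of gives the robot as it stands.
- The arm moves only by the tool jog_arm, never from a script. Its argument "motion" is text: rows parted by semicolons, each of 7 numbers parted by spaces: the opening in per cent of the stroke, from 0 (shut) to 100 (fully open), then the shift along the tool's x, y, z as a fraction of full scale, then the turn, a rotation vector about the tool's x, y, z as a fraction of full scale. A call has exactly 5 rows; each row is the pose to reach, as a shift and turn from the pose commanded when the call began, along the tool's axes at that moment; what a row does not reach only later rows make up. Full scale, the value 1, is 50 cm for a shift and 1.5 rad for a turn. A row lasts 1/8 s, in which the tool goes at most 62.5 mm and 10.7 degrees, less where a joint would pass 70% of its speed; a pose out of reach is approached as far as the arm can. A call with a number of a shift or a turn outside -1 to 1 is refused whole. A call with a gripper value outside its range is refused whole. The fingers move at their own pace and stop on an object; the grip force is fixed at half the most. Time passes only in rows, so rows that repeat a pose let the fingers close, or fill a call up. It gives the time, the measured TCP pose, the force, the opening and the grip force at its end, in the units of the state.
- state(): the state, without advancing time (a new reading comes with each control period).
- grab_frame(name): name is "scene" or "top" or "wrist"; returns a dict with "color" (384x512x3 uint8, red, green, blue), "range_z" (384x512 float32, m along the optical axis (not along the pixel's ray), 0 where there is no reading), "intrinsics" (3x3 intrinsics, pixels), "k1" (the pictures are not rectified: a ray, as slopes to the right and down, at radius r is drawn at 1 + k1 r^2 times it, then the intrinsics apply), "world_from_camera" (4x4, takes a point from camera to world coordinates). Camera axes: x right, y up, looking along -z (the intrinsics and any distortion apply to the point x, -y, -z); pixel columns grow to the right and rows downward; lengths in m; the calibration is good to about 2 mm. A picture is of the moment at which its call begins.
- job_done(): hands the job in; it is judged then, once.
Trained networks look in the newest picture that a camera, given by its name, has taken for a name from the list of things; names that differ only in an ending like _2 or _b are one class to them, and where a whole thing is asked for, a point or a joint stands for the part that bears it (a point fixed in the world has none). Each returns a list of dicts, best first, with "p" (0 to 1); they miss things now and then, are a little off and sometimes report something else, mostly with a low value. They report only what shows in the picture. A call takes as long as a camera call. They do not tell look-alikes from the thing itself.
- cut_out(camera, thing): "pixels" (384x512 bool, what is visible of it).
- place_of(camera, thing): "at" ([x, y, z] in m, in world coordinates, good to about 4 mm: a listed point, or the origin of a listed thing).
The state is a dict: "time": time; "joint_pos": joint angles; "joint_vel": joint speeds; "joint_efforts": joint torques, N m; "tool_pos": TCP position; "tool_rot": TCP orientation; "contact_force": force on the tool from outside, world axes, zero at the start; "ft_torque": the same for the moment, N m; "gripper_width": opening from 0.0 (shut) to 1.0 (fully open); "grasp_force": force on a finger pad.
Only numpy, scipy, OpenCV 4.12 (cv2) and the standard library are available. Lean on these libraries where they do the work, as an engineer would, in place of code of your own. Each camera call takes 0.05 s, during which the arm holds its last target. There are 200 camera calls.

### The job

Sweep the three clothes pegs lying about on the laundry counter into the open front of the low grey tray, until every peg is wholly inside it. Push them gently along the counter with the fingers, without pinching or lifting any, and leave the dosing cup, the tin and the detergent bottle standing where they are.

Things in the scene. Friction and masses are not known exactly. Their poses are not given: they have to be found in the camera images.
- tray: Low grey three-sided peg tray fixed to the counter: walls 8 mm thick, 25 mm high; inside 280 mm wide (y) and 132 mm deep (x), floor level with the counter. Origin at its centre on the counter. Its front, at x = -70 mm, is fully open, with no sill, and faces roughly to the robot's right (-y); back wall's inner face at x = +62 mm, side walls' at y = +-140 mm.
- peg_a: Wooden spring clothes peg lying on its side on the counter, the one nearer the robot: 80 mm long, 12 mm high, about 14 mm wide at the jaws and 26 mm at the spread tails, about 16 g, loose. All three are alike. Origin at the middle of its underside; x along the peg towards the jaws, z up.
- peg_a_jaw (a point): Middle of the jaw end of peg_a (40 mm from its origin along +x, 6 mm up).
- peg_a_tail (a point): Middle of the tail end of peg_a (40 mm from its origin along -x, 6 mm up).
- peg_b: Wooden spring clothes peg lying on its side on the counter, the one farthest from the tray, between the other two as seen from the robot: 80 mm long, 12 mm high, about 14 mm wide at the jaws and 26 mm at the spread tails, about 16 g, loose. All three are alike. Origin at the middle of its underside; x along the peg towards the jaws, z up.
- peg_b_jaw (a point): Middle of the jaw end of peg_b (40 mm from its origin along +x, 6 mm up).
- peg_b_tail (a point): Middle of the tail end of peg_b (40 mm from its origin along -x, 6 mm up).
- peg_c: Wooden spring clothes peg lying on its side on the counter, the one farther from the robot: 80 mm long, 12 mm high, about 14 mm wide at the jaws and 26 mm at the spread tails, about 16 g, loose. All three are alike. Origin at the middle of its underside; x along the peg towards the jaws, z up.
- peg_c_jaw (a point): Middle of the jaw end of peg_c (40 mm from its origin along +x, 6 mm up).
- peg_c_tail (a point): Middle of the tail end of peg_c (40 mm from its origin along -x, 6 mm up).
- cup: Bystander: white dosing cup standing upright, 50 mm across, 45 mm high, loose. Origin at the centre of its underside.
- tin: Bystander: small round metal tin standing upright, 60 mm across, 50 mm high, loose. Origin at the centre of its underside.
- detergent: Bystander: tall orange detergent bottle, 84 mm across, 240 mm high, loose. Origin at the centre of its underside.
Things that resemble listed ones, but are neither listed nor needed, are in the scene too. Leave any purple look-alike of the peg_b alone. What is shaped like the peg_c but yellow is not meant.

How it is judged:
By the outcome, as a careful person would: the job done as asked, in the order asked, and still so for the second after the job is handed in, with the robot touching nothing.
It also fails if it takes over 72 s, if anything falls off the work surface, if the arm or the gripper's body presses on something with over 40 N, if the wrist force passes 120 N, or if a joint passes its speed limit or range.

## Working session

There is one attempt and no reset: what is moved stays moved. The work goes in short steps, Python scripts to look and compute and a tool call to move; the robot and the scene stay as the last step left them, time stands still between calls to the robot, and variables do not carry over. Pictures are saved under pics/ and viewed, at most 10 in all, crops included, and the job is handed in when it is done.

Besides the shell and the picture viewer there is one more tool, called after ">>>" by a JSON object that holds its "op" and its "data", one argument or row to a line. jog_arm: Moves the arm, as the interface text tells. Shift numbers are shares of 50 cm and turn numbers shares of 1.5 rad, none past 1 either way. Its arguments: {"type":"object","properties":{"motion":{"type":"string"}},"required":["motion"]}

```bash
mkdir -p pics; ls; cat > h.py <<'E'
import numpy as np, cv2
from plant import state, grab_frame, job_done, cut_out, place_of
def world(f,u,v,z=None):
    K=f["intrinsics"];k=f["k1"];T=f["world_from_camera"]
    u=np.atleast_1d(u).astype(float);v=np.atleast_1d(v).astype(float)
    d=np.stack([(u-K[0,2])/K[0,0],(v-K[1,2])/K[1,1]],-1);s=d.copy()
    for _ in range(10): s=d/(1+k*(s**2).sum(-1,keepdims=True))
    if z is None: r=f["range_z"][v.astype(int),u.astype(int)]
    ray=np.stack([s[:,0],-s[:,1],-np.ones(len(u))],-1)
    w=ray@T[:3,:3].T
    if z is not None: r=(z-T[2,3])/w[:,2]
    return w*r[:,None]+T[:3,3]
def save(f,n,box=None,s=1.5):
    c=f["color"][:,:,::-1]
    if box: c=c[box[1]:box[3],box[0]:box[2]]
    cv2.imwrite("pics/"+n,cv2.resize(c,None,fx=s,fy=s,interpolation=cv2.INTER_CUBIC))
E
python3 - <<'E'
from h import *
f=grab_frame("top");save(f,"top0.png")
for t in ["tray","peg_a","peg_a_jaw","peg_a_tail","cup","tin","detergent"]:
    for d in place_of("top",t): print(t,round(d["p"],2),np.round(d["at"],3))
T=f["world_from_camera"];K=f["intrinsics"]
print(T.round(3),K)
for n in ["peg_a","tray"]:
    for d in cut_out("top",n):
        m=d["pixels"];v,u=np.nonzero(m);c=f["color"][m].mean(0)
        w=world(f,u,v)
        print(n,round(d["p"],2),len(u),(u.mean().round(),v.mean().round()),c.round(),np.median(w,0).round(3),w.min(0).round(3),w.max(0).round(3))
print(state()["time"],state()["tool_rot"])
E
```

```text
pics
tray 0.72 [ 0.514  0.259 -0.002]
peg_a 0.74 [ 0.479 -0.019 -0.003]
peg_a 0.64 [ 0.598 -0.017 -0.001]
peg_a 0.64 [ 0.549 -0.29   0.001]
peg_a 0.53 [ 0.543 -0.15  -0.003]
peg_a_jaw 0.56 [ 0.514 -0.018  0.009]
peg_a_tail 0.58 [ 0.434 -0.015  0.007]
cup 0.92 [ 0.42  -0.222  0.002]
cup 0.32 [ 0.641 -0.023  0.006]
detergent 0.71 [ 0.56  -0.012  0.006]
detergent 0.57 [ 0.594 -0.477 -0.001]
[[ 0.006  0.994 -0.11   0.455]
 [-1.     0.003 -0.025 -0.088]
 [-0.024  0.11   0.994  1.013]
 [ 0.     0.     0.     1.   ]] [[438.06036436   0.         249.33004051]
 [  0.         438.06036436 185.48187985]
 [  0.           0.           1.        ]]
peg_a 0.66 266 (np.float64(230.0), np.float64(225.0)) [90. 70. 51.] [ 0.475 -0.017  0.011] [ 0.434 -0.088 -0.003] [ 0.514 -0.008  1.013]
peg_a 0.62 294 (np.float64(229.0), np.float64(172.0)) [90. 72. 54.] [ 0.595 -0.018  0.011] [ 0.455 -0.088 -0.003] [ 6.360e-01 -1.000e-03  1.013e+00]
peg_a 0.54 271 (np.float64(247.0), np.float64(122.0)) [95. 96. 40.] [ 0.715 -0.056  0.011] [ 0.455 -0.092 -0.004] [ 0.734 -0.017  1.013]
peg_a 0.52 244 (np.float64(348.0), np.float64(194.0)) [67. 45. 82.] [ 0.546 -0.287  0.011] [ 0.455 -0.327 -0.004] [ 0.577 -0.088  1.013]
peg_a 0.49 223 (np.float64(286.0), np.float64(196.0)) [91. 69. 49.] [ 0.542 -0.149  0.012] [ 0.503 -0.156 -0.002] [ 0.581 -0.131  0.016]
tray 0.83 8352 (np.float64(109.0), np.float64(208.0)) [59. 62. 64.] [0.513 0.263 0.001] [ 0.363 -0.088 -0.009] [0.672 0.354 1.013]
tray 0.62 208 (np.float64(229.0), np.float64(171.0)) [90. 68. 48.] [ 0.599 -0.018  0.012] [ 0.455 -0.088 -0.001] [ 0.635 -0.     1.013]
0.5 [-5.46242075e-07  1.20593698e-01  9.92701949e-01 -5.38969448e-06]
```

View pics/top0.png

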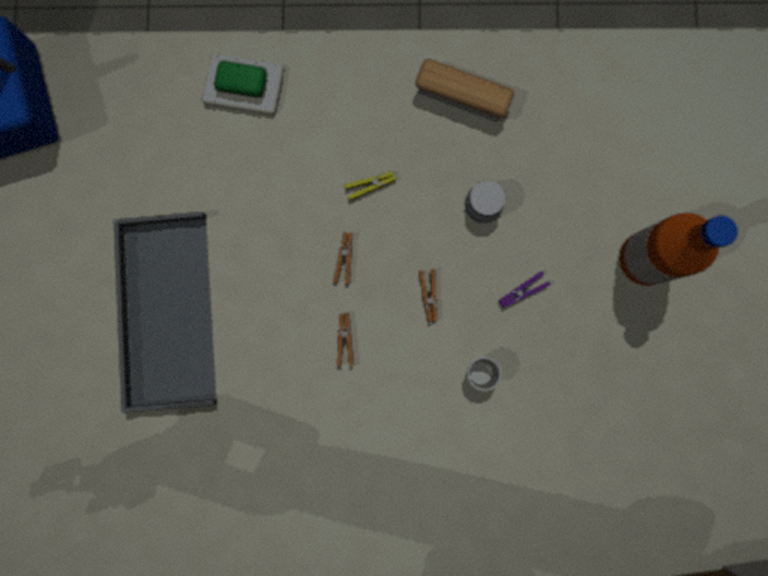

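The top view shows three wooden pegs at 1.5x pixels (344,340), (344,258) and (429,296). The yellow (370,185) and purple (524,290) look-alikes are not wanted. The tray is at about (165,310) with its open side to the right, the tin at (486,201), the cup at (483,374) and the bottle at (650,257). By position, a = (344,340), c = (344,258) and b = (429,296). I'll confirm this in a crop and measure the details.

```bash
python3 - <<'E'
from h import *
f=grab_frame("top");save(f,"crop0.png",(60,100,380,290),2.5)
for t in ["peg_a","tin"]:
  for d in cut_out("top",t):
    m=d["pixels"]; v,u=np.nonzero(m); w=world(f,u,v,0.012)
    r=cv2.minAreaRect((w[:,:2]*1000).astype(np.float32))
    print(t,round(d["p"],2),np.median(u),np.median(v),f["color"][m].mean(0).round(),[np.round(x) for x in r[:2]],round(r[2],1))
for t in ["tin","cup"]: print(t,[(round(d["p"],2),d["at"]) for d in place_of("top",t)])
c=np.array([(207,213),(216,408),(115,218),(125,410)])/1.5
print(world(f,c[:,0],c[:,1],0.025).round(3))
s=state();q=s["tool_rot"]
from scipy.spatial.transform import Rotation as R
M=R.from_quat(q,scalar_first=True).as_matrix();print(M.round(4),s["tool_pos"])
# target: tool y along world +x or -x
for sg in (1,-1):
    G=np.array([[0,sg,0],[sg,0,0],[0,0,-1.]]);print((R.from_matrix(M.T@G).as_rotvec()/1.5).round(4))
E
```

```text
peg_a 0.79 247.0 122.0 [96. 97. 40.] [array([714., -57.]), array([23., 75.])] 18.8
peg_a 0.78 229.5 225.5 [90. 69. 50.] [array([474., -19.]), array([75., 23.])] 0.7
peg_a 0.76 287.0 197.0 [90. 68. 49.] [array([ 540., -148.]), array([76., 24.])] 9.3
peg_a 0.61 345.0 196.0 [67. 47. 81.] [array([ 546., -287.]), array([20., 74.])] 31.0
peg_a 0.54 230.0 172.0 [90. 70. 51.] [array([597., -19.]), array([27., 79.])] 81.3
tin 0.65 323.0 134.0 [ 96.  98. 100.] [array([ 686., -233.]), array([56., 65.])] 45.2
tin [(0.68, [0.6833, -0.2293, -0.0021])]
cup [(0.77, [0.4183, -0.2248, 0.0035])]
[[0.664 0.195 0.025]
 [0.369 0.171 0.025]
 [0.656 0.338 0.025]
 [0.364 0.308 0.025]]
[[-9.709e-01  2.395e-01  0.000e+00]
 [ 2.395e-01  9.709e-01  1.000e-04]
 [-0.000e+00  1.000e-04 -1.000e+00]] [0.14966349 0.60682288 0.23134409]
[ 0.    -0.     0.886]
[ 0.      0.     -1.2084]
```

View pics/crop0.png

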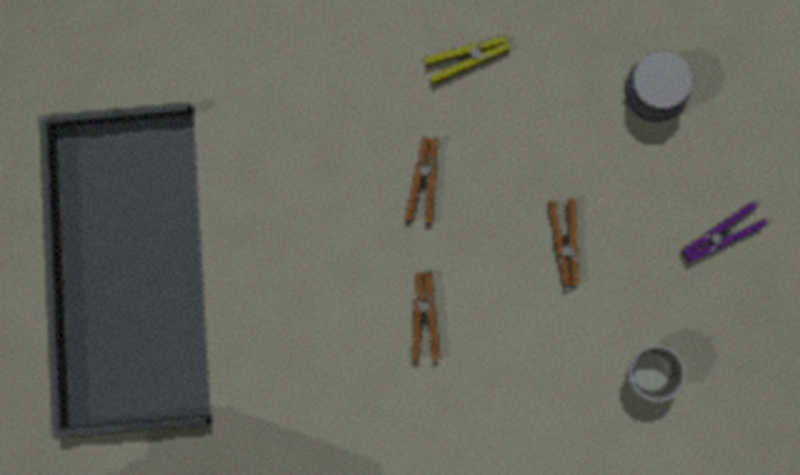

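Crop confirmed: a is at crop (425,318), c at (424,182) and b at (565,245). All three are orange wood and fit the description. Moving to above the right side of a.

>>> {"op": "jog_arm", "data": {
  "motion": "50 -0.08 -0.09 0 0 0 0.12; 50 -0.16 -0.18 0 0 0 0.24; 50 -0.24 -0.28 0 0 0 0.36; 50 -0.32 -0.38 0 0 0 0.48; 50 -0.38 -0.46 0 0 0 0.6"
}}

```text
time: 1.38
tool_pos: [0.2796, 0.3362, 0.2315]
tool_rot: [0.0, 0.543, 0.84, 0.0]
contact_force: [1.4, -0.1, 0.6]
gripper_width: 0.501
grasp_force: 0.0
```

```bash
cat > go.py <<'E'
import sys
from h import *
from scipy.spatial.transform import Rotation as R
def go(*ps):
    s=state();M=R.from_quat(s["tool_rot"],scalar_first=True).as_matrix()
    G=np.array([[0,1,0],[1,0,0],[0,0,-1.]])
    print(s["time"],np.round(s["tool_pos"],4),s["gripper_width"],"turn",(R.from_matrix(M.T@G).as_rotvec()/1.5).round(3))
    for p in ps: print(p,(M.T@(np.array(p)-s["tool_pos"])/.5).round(3))
a=[float(x) for x in sys.argv[1:]]
go(*[a[i:i+3] for i in range(0,len(a),3)])
E
python3 go.py 0.475 -0.065 0.1
```

```text
1.375 [0.2796 0.3362 0.2315] 0.5011099453081204 turn [ 0.001 -0.     0.282]
[0.475, -0.065, 0.1] [-0.892  0.027  0.263]
```

>>> {"op": "jog_arm", "data": {
  "motion": "50 -0.12 0 0 0 0 0.1; 50 -0.24 0.005 0 0 0 0.2; 50 -0.36 0.01 0.02 0 0 0.282; 50 -0.48 0.015 0.08 0 0 0.282; 50 -0.6 0.02 0.14 0 0 0.282"
}}

```text
time: 2.0
tool_pos: [0.4102, 0.0749, 0.1656]
tool_rot: [0.001, 0.705, 0.709, 0.001]
contact_force: [1.1, 0.6, -0.5]
gripper_width: 0.503
grasp_force: 0.0
```

```bash
python3 go.py 0.475 -0.065 0.05 0.475 -0.065 0.004
```

```text
2.0 [0.4102 0.0749 0.1656] 0.503019786401021 turn [ 0.002 -0.     0.004]
[0.475, -0.065, 0.05] [-0.281  0.127  0.231]
[0.475, -0.065, 0.004] [-0.281  0.127  0.323]
```

>>> {"op": "jog_arm", "data": {
  "motion": "50 -0.11 0.045 0 0 0 0; 50 -0.22 0.09 0 0 0 0; 50 -0.28 0.127 0.06 0 0 0; 50 -0.28 0.127 0.16 0 0 0; 50 -0.28 0.127 0.24 0 0 0"
}}

```text
time: 2.62
tool_pos: [0.4733, -0.0635, 0.0439]
tool_rot: [-0.0, 0.705, 0.709, -0.0]
contact_force: [0.1, -1.0, -0.4]
gripper_width: 0.499
grasp_force: 0.0
```

```bash
python3 go.py 0.475 -0.065 0.02 0.475 -0.065 0.004 0.475 0.265 0.004; python3 - <<'E'
from h import *
save(grab_frame("wrist"),"w1.png")
E
```

```text
2.625 [ 0.4733 -0.0635  0.0439] 0.4991150379838945 turn [-0.    -0.     0.003]
[0.475, -0.065, 0.02] [-0.003  0.003  0.048]
[0.475, -0.065, 0.004] [-0.003  0.003  0.08 ]
[0.475, 0.265, 0.004] [0.657 0.006 0.08 ]
```

View pics/w1.png

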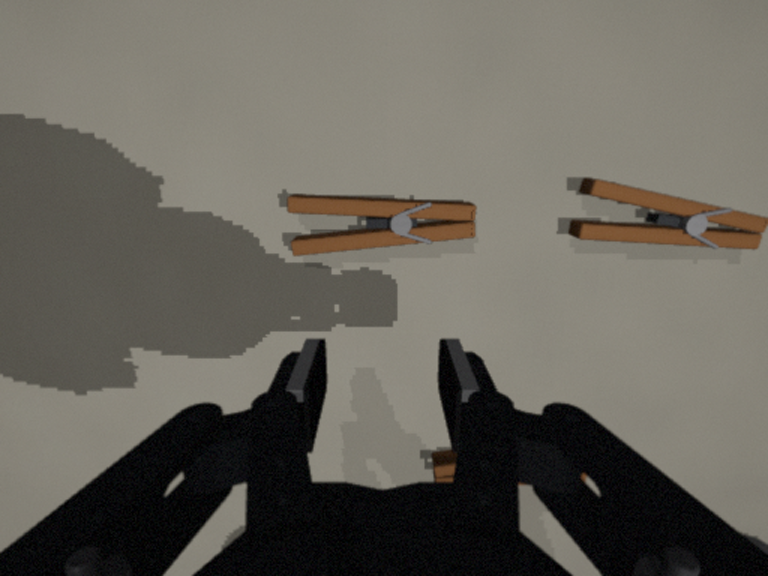

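The wrist view shows peg a at (385,225), squarely ahead of both fingers at (310,350) and (455,350), with c at (670,215) well off to the side. Descend, then push slowly.

>>> {"op": "jog_arm", "data": {
  "motion": "55 0 0.003 0.04 0 0 0; 55 0 0.003 0.074 0 0 0; 55 0 0.003 0.079 0 0 0; 55 0.02 0.003 0.079 0 0 0; 55 0.04 0.003 0.079 0 0 0"
}}

```text
time: 3.3
tool_pos: [0.4756, -0.0423, 0.007]
tool_rot: [0.001, 0.705, 0.709, 0.001]
contact_force: [0.9, 0.4, 0.1]
gripper_width: 0.552
grasp_force: 0.0
```

>>> {"op": "jog_arm", "data": {
  "motion": "55 0.04 0 0 0 0 0; 55 0.08 0 0 0 0 0; 55 0.12 0 0 0 0 0; 55 0.16 0 0 0 0 0; 55 0.2 0 0 0 0 0"
}}

```text
time: 3.92
tool_pos: [0.4749, 0.0584, 0.007]
tool_rot: [0.001, 0.705, 0.71, 0.001]
contact_force: [-0.2, -0.0, 1.0]
gripper_width: 0.551
grasp_force: 0.3
```

```bash
cat > look.py <<'E'
from h import *
f=grab_frame("top")
for d in cut_out("top","peg_a"):
    m=d["pixels"]; v,u=np.nonzero(m); c=f["color"][m].mean(0)
    w=world(f,u,v,0.012); r=cv2.minAreaRect((w[:,:2]*1000).astype(np.float32))
    print(round(d["p"],2),np.median(u),np.median(v),c.round(),[np.round(x) for x in r[:2]],round(r[2],1),"y",w[:,1].min().round(3),w[:,1].max().round(3))
E
python3 look.py; python3 go.py 0.475 0.265 0.004
```

```text
0.79 348.0 194.0 [76. 54. 91.] [array([ 550., -288.]), array([25., 81.])] 27.9 y -0.327 -0.254
0.72 231.0 169.0 [101.  77.  55.] [array([599., -19.]), array([22., 75.])] 79.4 y -0.027 -0.002
0.66 245.5 122.0 [108. 109.  46.] [array([713., -55.]), array([26., 77.])] 18.8 y -0.092 -0.017
0.57 287.0 199.0 [92. 71. 52.] [array([ 540., -148.]), array([80., 22.])] 6.7 y -0.158 -0.133
4.025 [0.4746 0.0589 0.0068] 0.5491291932057154 turn [ 0.001 -0.     0.006]
[0.475, 0.265, 0.004] [0.412 0.004 0.006]
```

```bash
python3 - <<'E'
from h import *
save(grab_frame("wrist"),"w2.png")
E
```

```text
(no output)
```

View pics/w2.png

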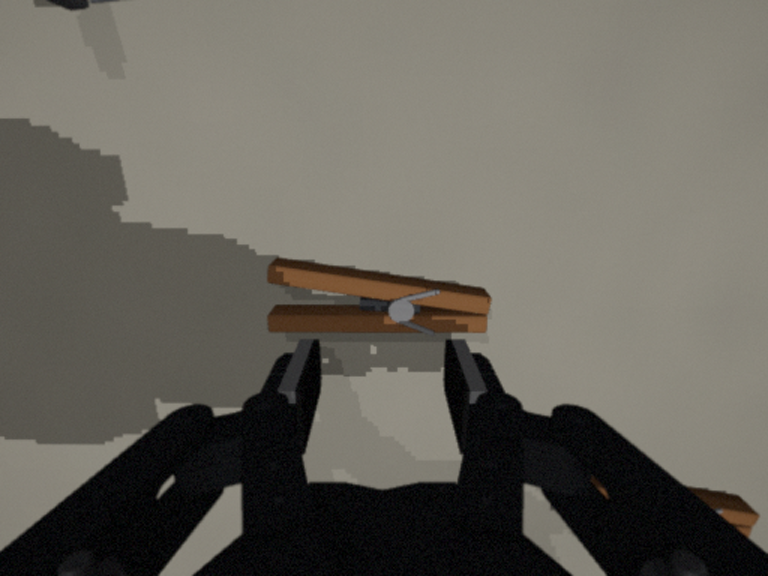

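The peg rides flush against both fingers at (380,320). I'll lower 2.5 mm and continue.

>>> {"op": "jog_arm", "data": {
  "motion": "55 0.03 0 0.005 0 0 0.004; 55 0.07 0 0.005 0 0 0.004; 55 0.11 0 0.005 0 0 0.004; 55 0.15 0 0.005 0 0 0.004; 55 0.19 0 0.005 0 0 0.004"
}}

```text
time: 4.7
tool_pos: [0.474, 0.1522, 0.0038]
tool_rot: [0.0, 0.707, 0.707, 0.0]
contact_force: [-0.1, -0.9, 0.5]
gripper_width: 0.551
grasp_force: 0.0
```

>>> {"op": "jog_arm", "data": {
  "motion": "55 0.04 0 0 0 0 0; 55 0.08 0 0 0 0 0; 55 0.12 0 0 0 0 0; 55 0.16 0 0 0 0 0; 55 0.19 0 0 0 0 0"
}}

```text
time: 5.32
tool_pos: [0.4739, 0.2478, 0.0036]
tool_rot: [0.0, 0.707, 0.707, 0.0]
contact_force: [-0.1, 0.7, 0.8]
gripper_width: 0.548
grasp_force: 0.1
```

>>> {"op": "jog_arm", "data": {
  "motion": "55 0.01 0 0 0 0 0; 55 0.01 0 0 0 0 0; 55 -0.04 0 0 0 0 0; 55 -0.08 0 -0.03 0 0 0; 55 -0.16 0 -0.12 0 0 0"
}}

```text
time: 5.95
tool_pos: [0.4712, 0.1658, 0.0614]
tool_rot: [-0.002, 0.707, 0.707, -0.003]
contact_force: [1.3, 0.1, -0.5]
gripper_width: 0.55
grasp_force: 0.0
```

```bash
python3 go.py 0.597 -0.065 0.07 0.597 -0.065 0.0045;python3 look.py
```

```text
5.95 [0.4712 0.1658 0.0614] 0.5496930212727612 turn [-0.004  0.001  0.001]
[0.597, -0.065, 0.07] [-0.462  0.251 -0.018]
[0.597, -0.065, 0.0045] [-0.462  0.252  0.113]
0.75 349.0 194.0 [74. 52. 89.] [array([ 546., -291.]), array([25., 77.])] 33.7 y -0.327 -0.256
0.73 230.0 171.5 [94. 73. 53.] [array([597., -19.]), array([26., 79.])] 79.5 y -0.027 0.0
0.72 103.0 174.0 [61. 65. 67.] [array([516., 263.]), array([300., 144.])] 2.9 y 0.195 0.342
0.6 287.0 197.0 [90. 69. 50.] [array([ 540., -147.]), array([76., 23.])] 4.5 y -0.161 -0.133
0.6 245.0 122.0 [102. 103.  49.] [array([715., -55.]), array([29., 80.])] 21.0 y -0.094 -0.014
```

>>> {"op": "jog_arm", "data": {
  "motion": "55 -0.1 0.05 -0.03 0 0 0; 55 -0.2 0.1 -0.04 0 0 0; 55 -0.3 0.16 -0.04 0 0 0; 55 -0.4 0.22 -0.04 0 0 0; 55 -0.465 0.252 -0.02 0 0 0"
}}

```text
time: 6.68
tool_pos: [0.6013, -0.0682, 0.074]
tool_rot: [0.001, 0.708, 0.706, 0.001]
contact_force: [0.1, -0.0, -0.5]
gripper_width: 0.551
grasp_force: 0.0
```

```bash
python3 go.py 0.597 -0.065 0.03 0.597 -0.065 0.004;python3 look.py
```

```text
6.675 [ 0.6013 -0.0682  0.074 ] 0.5514904323803391 turn [ 0.001  0.    -0.001]
[0.597, -0.065, 0.03] [ 0.007 -0.009  0.088]
[0.597, -0.065, 0.004] [ 0.007 -0.009  0.14 ]
0.71 287.0 196.5 [115.  88.  64.] [array([ 540., -149.]), array([77., 24.])] 11.0 y -0.158 -0.131
0.68 229.0 171.0 [112.  87.  64.] [array([594., -16.]), array([19., 51.])] 84.9 y -0.025 -0.004
0.63 104.0 226.0 [93. 70. 50.] [array([472., 272.]), array([26., 76.])] 87.5 y 0.259 0.286
0.47 349.0 194.0 [ 84.  59. 101.] [array([ 547., -290.]), array([24., 79.])] 30.8 y -0.329 -0.254
```

Peg a is wholly inside. Now c.

>>> {"op": "jog_arm", "data": {
  "motion": "55 0.004 -0.009 0.08 0 0 0; 55 0.004 -0.009 0.13 0 0 0; 55 0.004 -0.009 0.14 0 0 0; 55 0.02 -0.009 0.14 0 0 0; 55 0.05 -0.009 0.14 0 0 0"
}}

```text
time: 7.4
tool_pos: [0.5964, -0.0399, 0.0051]
tool_rot: [0.001, 0.707, 0.707, 0.001]
contact_force: [-0.3, 0.6, 0.4]
gripper_width: 0.547
grasp_force: 0.0
```

>>> {"op": "jog_arm", "data": {
  "motion": "55 0.03 0 0 0 0 0; 55 0.06 0 0 0 0 0; 55 0.1 0 0 0 0 0; 55 0.14 0 0 0 0 0; 55 0.18 0 0 0 0 0"
}}

```text
time: 8.02
tool_pos: [0.5951, 0.0512, 0.0034]
tool_rot: [-0.0, 0.707, 0.707, -0.0]
contact_force: [0.1, -1.0, 0.3]
gripper_width: 0.549
grasp_force: 0.1
```

```bash
python3 go.py 0.597 0.255 0.004; python3 - <<'E'
from h import *
save(grab_frame("wrist"),"w3.png",s=1)
E
```

```text
8.025 [0.5951 0.0512 0.0034] 0.5488752180705401 turn [-0. -0.  0.]
[0.597, 0.255, 0.004] [ 0.408  0.004 -0.001]
```

View pics/w3.png

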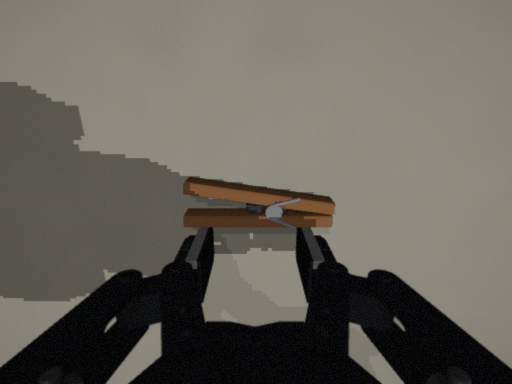

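Peg c sits flush against both fingers at (258,215). Continuing.

>>> {"op": "jog_arm", "data": {
  "motion": "55 0.03 0 0 0 0 0; 55 0.07 0 0 0 0 0; 55 0.11 0 0 0 0 0; 55 0.15 0 0 0 0 0; 55 0.19 0 0 0 0 0"
}}

```text
time: 8.7
tool_pos: [0.5952, 0.1461, 0.0034]
tool_rot: [-0.0, 0.707, 0.707, 0.0]
contact_force: [1.0, 0.6, -0.3]
gripper_width: 0.55
grasp_force: 0.0
```

>>> {"op": "jog_arm", "data": {
  "motion": "55 0.04 0 0 0 0 0; 55 0.08 0 0 0 0 0; 55 0.12 0 0 0 0 0; 55 0.16 0 0 0 0 0; 55 0.2 0 0 0 0 0"
}}

```text
time: 9.32
tool_pos: [0.5952, 0.2459, 0.0035]
tool_rot: [0.0, 0.707, 0.707, 0.0]
contact_force: [-0.2, -0.6, -0.9]
gripper_width: 0.554
grasp_force: 0.0
```

>>> {"op": "jog_arm", "data": {
  "motion": "55 0.01 0 0 0 0 0; 55 0.01 0 0 0 0 0; 55 -0.04 0 0 0 0 0; 55 -0.08 0 -0.03 0 0 0; 55 -0.16 0 -0.12 0 0 0"
}}

```text
time: 9.95
tool_pos: [0.593, 0.1633, 0.0619]
tool_rot: [-0.002, 0.707, 0.707, -0.002]
contact_force: [0.5, 0.1, -0.2]
gripper_width: 0.551
grasp_force: 0.0
```

>>> {"op": "jog_arm", "data": {
  "motion": "55 -0.1 -0.02 0 0 0 0; 55 -0.2 -0.04 0 0 0 0; 55 -0.3 -0.07 0 0 0 0; 55 -0.4 -0.1 0 0 0 0; 55 -0.5 -0.11 0 0 0 0"
}}

```text
time: 10.58
tool_pos: [0.5394, -0.0878, 0.0647]
tool_rot: [0.001, 0.708, 0.707, 0.0]
contact_force: [0.8, 0.2, -0.8]
gripper_width: 0.553
grasp_force: 0.0
```

```bash
python3 go.py 0.542 -0.195 0.06 0.542 -0.195 0.004;python3 look.py
```

```text
10.575 [ 0.5394 -0.0878  0.0647] 0.5532464545608384 turn [ 0.001  0.    -0.001]
[0.542, -0.195, 0.06] [-0.214  0.006  0.009]
[0.542, -0.195, 0.004] [-0.214  0.005  0.121]
0.84 246.0 122.0 [112. 113.  51.] [array([713., -56.]), array([26., 78.])] 18.8 y -0.094 -0.017
0.79 104.0 225.0 [90. 66. 46.] [array([472., 272.]), array([25., 76.])] 85.9 y 0.26 0.286
0.6 107.0 172.0 [89. 66. 46.] [array([596., 269.]), array([25., 75.])] 85.3 y 0.258 0.284
0.52 349.5 193.0 [79. 59. 91.] [array([ 550., -289.]), array([26., 81.])] 26.7 y -0.329 -0.254
```

Pegs a and c are both inside. Now b.

>>> {"op": "jog_arm", "data": {
  "motion": "55 -0.1 0.002 0 0 0 0; 55 -0.2 0.004 0 0 0 0; 55 -0.214 0.005 0.02 0 0 0; 55 -0.214 0.005 0.07 0 0 0; 55 -0.214 0.005 0.11 0 0 0"
}}

```text
time: 11.3
tool_pos: [0.5424, -0.1916, 0.0075]
tool_rot: [-0.0, 0.707, 0.707, 0.0]
contact_force: [-1.3, 0.8, -1.0]
gripper_width: 0.55
grasp_force: 0.0
```

>>> {"op": "jog_arm", "data": {
  "motion": "55 0 0 0.01 0 0 0; 55 0.02 0 0.012 0 0 0; 55 0.04 0 0.012 0 0 0; 55 0.06 0 0.012 0 0 0; 55 0.1 0 0.012 0 0 0"
}}

```text
time: 11.92
tool_pos: [0.5432, -0.1417, 0.0031]
tool_rot: [0.001, 0.707, 0.707, 0.0]
contact_force: [0.6, -0.7, -0.1]
gripper_width: 0.548
grasp_force: 0.1
```

```bash
python3 go.py 0.542 0.205 0.004; python3 - <<'E'
from h import *
save(grab_frame("wrist"),"w4.png",s=1)
E
```

```text
11.925 [ 0.5432 -0.1417  0.0031] 0.5481894837508619 turn [ 0.001  0.    -0.   ]
[0.542, 0.205, 0.004] [ 0.693 -0.003 -0.002]
```

View pics/w4.png

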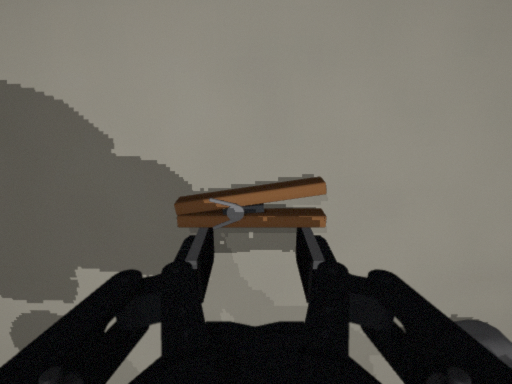

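Peg b is flush against both fingers at (250,210). Pushing on.

>>> {"op": "jog_arm", "data": {
  "motion": "55 0.03 0 0 0 0 0; 55 0.07 0 0 0 0 0; 55 0.11 0 0 0 0 0; 55 0.15 0 0 0 0 0; 55 0.19 0 0 0 0 0"
}}

```text
time: 12.6
tool_pos: [0.5426, -0.0459, 0.0024]
tool_rot: [-0.0, 0.707, 0.707, 0.0]
contact_force: [0.4, 0.5, 0.6]
gripper_width: 0.553
grasp_force: 0.1
```

>>> {"op": "jog_arm", "data": {
  "motion": "55 0.04 0 0 0 0 0; 55 0.08 0 0 0 0 0; 55 0.12 0 0 0 0 0; 55 0.16 0 0 0 0 0; 55 0.2 0 0 0 0 0"
}}

```text
time: 13.22
tool_pos: [0.5427, 0.054, 0.0024]
tool_rot: [-0.0, 0.707, 0.707, 0.0]
contact_force: [-0.2, 0.8, -0.2]
gripper_width: 0.552
grasp_force: 0.0
```

>>> {"op": "jog_arm", "data": {
  "motion": "55 0.04 0 0 0 0 0; 55 0.08 0 0 0 0 0; 55 0.12 0 0 0 0 0; 55 0.16 0 0 0 0 0; 55 0.19 0 0 0 0 0"
}}

```text
time: 13.85
tool_pos: [0.5427, 0.149, 0.0025]
tool_rot: [0.0, 0.707, 0.707, 0.0]
contact_force: [-0.3, -0.5, 0.3]
gripper_width: 0.552
grasp_force: 0.1
```

>>> {"op": "jog_arm", "data": {
  "motion": "55 0.03 0 0 0 0 0; 55 0.06 0 0 0 0 0; 55 0.09 0 0 0 0 0; 55 0.105 0 0 0 0 0; 55 0.105 0 0 0 0 0"
}}

```text
time: 14.48
tool_pos: [0.5427, 0.2006, 0.0024]
tool_rot: [0.0, 0.707, 0.707, -0.0]
contact_force: [-0.5, -0.2, 1.0]
gripper_width: 0.545
grasp_force: 0.0
```

>>> {"op": "jog_arm", "data": {
  "motion": "55 -0.04 0 0 0 0 0; 55 -0.08 0 -0.03 0 0 0; 55 -0.16 0 -0.12 0 0 0; 55 -0.28 0 -0.16 0 0 0; 55 -0.38 0 -0.16 0 0 0"
}}

```text
time: 15.1
tool_pos: [0.5445, 0.0064, 0.0866]
tool_rot: [0.003, 0.708, 0.707, 0.002]
contact_force: [-0.3, 0.4, -0.3]
gripper_width: 0.55
grasp_force: 0.0
```

```bash
python3 go.py;python3 look.py; python3 - <<'E'
from h import *
save(grab_frame("top"),"top9.png",(60,60,480,300),1.9)
for t in ["tin","cup"]: print(t,[(round(d["p"],2),d["at"]) for d in place_of("top",t)])
E
```

```text
15.1 [0.5445 0.0064 0.0866] 0.5503814791960128 turn [ 0.005  0.001 -0.001]
0.85 104.0 226.0 [90. 66. 47.] [array([473., 270.]), array([28., 80.])] 83.4 y 0.258 0.287
0.76 107.0 173.0 [90. 67. 48.] [array([596., 272.]), array([80., 28.])] 0.1 y 0.258 0.286
0.68 347.0 194.0 [74. 50. 90.] [array([ 547., -289.]), array([23., 77.])] 31.1 y -0.327 -0.254
0.53 246.0 122.0 [117. 118.  49.] [array([711., -56.]), array([26., 78.])] 15.1 y -0.092 -0.017
0.5 127.0 196.0 [93. 69. 49.] [array([539., 221.]), array([77., 26.])] 2.0 y 0.209 0.235
tin [(0.92, [0.6854, -0.2309, -0.0046])]
cup [(0.89, [0.4223, -0.2223, 0.0035])]
```

View pics/top9.png

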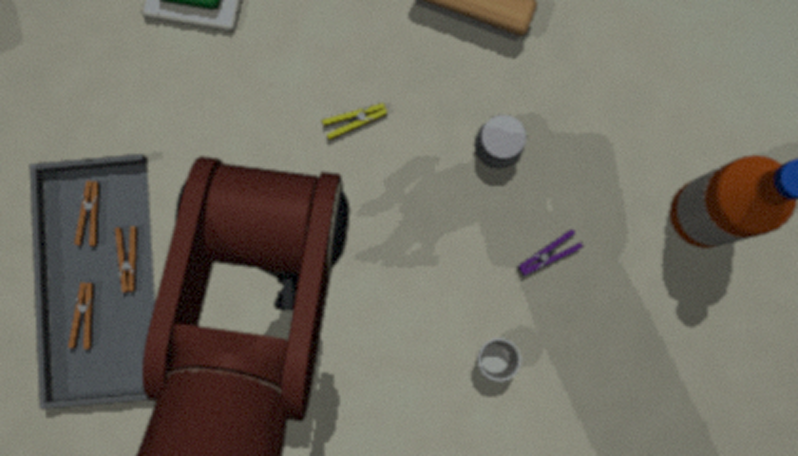

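The picture shows all three pegs well inside the tray, at (88,215), (127,260) and (82,315). The tin, cup, bottle and look-alikes have not moved, and the arm is clear.

```bash
python3 -c "
from plant import job_done; print(job_done())"
```

```text
the job is handed in; nothing more can be done
None
```

All three pegs are wholly inside the tray, pushed there along the counter with the fingers; the cup, tin, bottle and look-alike pegs were left where they stood, and the job was handed in at about 15 s.

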